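Find the loose heel riser by feel and snap it into the clip board

TASK

One of the four look-alike grey heel risers in the blue crate has broken off its stud and is loose; the other three are still held fast. Feel which one is loose, lift it out of the crate, and push it down flat onto the yellow patch of the spring-clip board, lengthwise between the two red jaws, until both snap shut over its ends. Leave the other three risers where they are, do not shift the other things on the worktop, and let go.

Things in the scene. Friction and masses are not known exactly. Their poses are not given: they have to be found in the camera images.
- crate: open-topped blue plastic crate, fixed, 232 (x) x 222 mm outside, 52 mm tall, walls and floor 6 mm thick; origin at the centre of its underside. Four risers stand on its floor in two rows of two, centres at x = +/-52, y = +/-45 mm, their length along the crate's x.
- crate_floor (a point): centre of the crate's inner floor, z up. Hidden T-headed studs in the floor hold three of the four risers: such a riser has about 2 mm of play sideways and 2.5 mm upwards, then stops hard. The fourth (any of them, not to be told by looking) stands free and moves or lifts with 1 to 2 N.
- riser_1: one of four identical grey plastic heel risers: block 84 mm long (x), 36 mm wide (y), 40 mm tall, hollow underneath, 60 to 130 g; origin at the centre of its underside, z up. It may be the loose one or a held one.
- riser_2: one of four identical grey plastic heel risers: block 84 mm long (x), 36 mm wide (y), 40 mm tall, hollow underneath, 60 to 130 g; origin at the centre of its underside, z up. It may be the loose one or a held one.
- riser_3: one of four identical grey plastic heel risers: block 84 mm long (x), 36 mm wide (y), 40 mm tall, hollow underneath, 60 to 130 g; origin at the centre of its underside, z up. It may be the loose one or a held one.
- riser_4: one of four identical grey plastic heel risers: block 84 mm long (x), 36 mm wide (y), 40 mm tall, hollow underneath, 60 to 130 g; origin at the centre of its underside, z up. It may be the loose one or a held one.
- clip_board: wooden spring-clip board, fixed, 170 x 100 x 12 mm, origin at the centre of its underside; a red sprung jaw stands at each end of a yellow patch, the jaws facing each other along the board's x, 66 mm tall above the board.
- seat (a point): centre of the yellow 84 x 36 mm seat patch on top of the clip board; x from jaw to jaw, z up. A riser belongs here, underside on the board, length along x (either way round). Pushed straight down (about 7 to 15 N at first, then some 3 N) it spreads both jaws about 4.5 mm; as it meets the board the force drops and they snap shut over its top edges.
- jaw_a (a joint): opening of the red jaw at the seat's +x end, 30 mm wide: slides outward along the seat's x against a light spring (about 2 N shut, 5 N at 4.5 mm); 0 = shut, at most 0.010 m. Shut, its upright inner face is 43.5 mm from the seat's centre.
- nose_a (a point): tip of that jaw's hooked nose (+x end), its lower edge: shut, 37.5 mm from the seat's centre and 41.5 mm above the seat; the nose is 4 mm thick. Above it a sloping lead-in flares out to about 45 mm from the centre at 65 mm above the seat.
- jaw_b (a joint): opening of the red jaw at the seat's -x end, 30 mm wide: slides outward along the seat's x against a light spring (about 2 N shut, 5 N at 4.5 mm); 0 = shut, at most 0.010 m. Shut, its upright inner face is 43.5 mm from the seat's centre.
- nose_b (a point): tip of that jaw's hooked nose (-x end), its lower edge: shut, 37.5 mm from the seat's centre and 41.5 mm above the seat; the nose is 4 mm thick. Above it a sloping lead-in flares out to about 45 mm from the centre at 65 mm above the seat.
- brush: stiff bristle brush with an ash handle, 200 x 45 x 34 mm, loose bystander on the worktop; origin at its underside.
- ice_scraper: chunky green plastic ice scraper, 185 x 100 x 22 mm, loose bystander on the worktop; origin at its underside.
- ratchet_buckle: red plastic ratchet buckle, 90 x 34 x 20 mm, loose bystander on the worktop; origin at its underside.
- grommet_setter: standing brass grommet setter, 52 mm across, 66 mm tall, loose bystander on the worktop; origin at its underside.
Mind the look-alikes: they are no part of the job. Leave any pink look-alike of the riser_1 alone.

How it is judged:
By the outcome, as a careful person would: the job done as asked, in the order asked, and still so for the second after the job is handed in, with the robot touching nothing.
It also fails if it takes over 72 s, if anything falls off the work surface, if the arm or the gripper's body presses on something with over 40 N, if the wrist force passes 120 N, or if a joint passes its speed limit or range.

ROBOT

A 7-joint arm with a two-finger parallel gripper is mounted at the origin on the work surface. World frame = base frame: x ahead of the robot, y to its left, z up, the work surface at z = 0. Lengths are in m, angles in rad, forces in N, time in s.
With the tool pointing down it reaches from about 0.4 to 0.875 m from the base axis. Payload 19.3 kg.
Tool frame: the origin (TCP) lies midway between the tips of the shut fingers; the grasp point (between the pads) lies 19 mm behind it; z points along the fingers, y is the line along which they close (so a half turn about z gives the same grasp; the last joint's range is limited). The gripper opens to 85 mm and grips with 20 to 120 N. Pads are 22 mm wide; open, the fingers measure 114 mm over their backs; the gripper's body (76 mm by 85 mm) begins 54 mm behind the grasp point. The pads swing forward as they close: fully open they stand 13 mm farther back than shut.
Start: joints at [-1.36, 0.521, -0.036, 1.599, 0.021, 1.021, -0.113], TCP at [0.173, 0.601, 0.2] pointing down, gripper open.
Joint ranges: [-2.91, 2.91], [-0.3, 2.13], [-1.5, 1.42], [0.17, 2.43], [-1.26, 4.41], [0.16, 1.93], [-2.52, 2.52]. Speed limits (rad/s): [1.89, 1.89, 2.39, 2.39, 3.01, 3.01, 3.01].

INTERFACE

Orientations are given as [roll, pitch, yaw] about the fixed x, y, z axes, in that order (R = Rz(yaw) Ry(pitch) Rx(roll)).
In Python, from workcell import * gives the robot as it stands.
- The arm moves only by the shell command python3 -m creep 'ROWS' [FORCE]. ROWS is JSON, a list that holds one entry, the list of rows, each a list of 7 numbers: the closure, from -1 (fully open) to 1 (shut), then the shift along the tool's x, y, z in m, then the turn, a rotation vector about the tool's x, y, z in degrees. A call has 1 to 10 rows; each row shifts and turns the commanded pose from where the row before left it, along the tool's axes as they then stand; what a row does not reach is not made up. A row lasts 1/10 s, in which the tool goes at most 50 mm and 8.59 degrees, less where a joint would pass 70% of its speed; a pose out of reach is approached as far as the arm can. A call is refused whole if a number of a shift passes 0.05 or a number of a turn 8.59, either way. A call with a gripper value outside its range is refused whole. The fingers move at their own pace and stop on an object; FORCE is the grip in N (left out, the last holds). Time passes only in rows, so rows that do not move let the fingers close. It gives the time, the measured TCP pose, the force, the opening and the grip force at its end, in the units of the state.
- observe(): the state, without advancing time (a new reading comes with each control period).
- grab_frame(name): name is "side" or "top"; returns a dict with "image" (384x512x3 uint8, red, green, blue), "range_z" (384x512 float32, m along the optical axis (not along the pixel's ray), 0 where there is no reading), "fx", "fy", "cx", "cy" (pixels), "R" (3x3) and "t" (3): a world point X has camera coordinates R X + t. Camera axes: x right, y down, z forward; pixel columns grow to the right and rows downward; lengths in m; the calibration is good to about 2 mm. A picture is of the moment at which its call begins.
- job_done(): hands the job in; it is judged then, once.
Trained networks look in a picture, given as the dict that the camera call returned (one of the last four; its "shot" number tells which), for a name from the list of things; names that differ only in an ending like _2 or _b are one class to them, and where a whole thing is asked for, a point or a joint stands for the part that bears it (a point fixed in the world has none). Each returns a list of dicts, best first, with "confidence" (0 to 1); they miss things now and then, are a little off and sometimes report something else, mostly with a low value. They report only what shows in the picture. A call takes as long as a camera call. They do not tell look-alikes from the thing itself.
- find_in(picture, thing): "extent" ([centre column, centre row, width, height] in pixels, round what is visible of it).
- outline_of(picture, thing): "region" (384x512 bool, what is visible of it) and "extent" ([centre column, centre row, width, height] in pixels, round what is visible of it).
- tip_of(picture, thing): "position" ([column, row] in pixels: a listed point, or the origin of a listed thing).
The state is a dict: "clock": time; "qpos": joint angles; "qd": joint speeds; "joint_efforts": joint torques, N m; "position": TCP position; "tool_rot": TCP orientation; "force": force on the tool from outside, world axes, zero at the start; "moment": the same for the moment, N m; "grip_width": finger opening in m; "finger_force": force on a finger pad.
Only numpy, scipy, OpenCV 4.12 (cv2) and the standard library are available. Lean on these libraries where they do the work, as an engineer would, in place of code of your own. Each camera call takes 0.05 s, during which the arm holds its last target. There are 200 camera calls.

## Working session

There is one attempt and no reset: what is moved stays moved. The work goes in short steps, Python scripts to look and compute and a shell command to move; the robot and the scene stay as the last step left them, time stands still between calls to the robot, and variables do not carry over. Pictures are saved under pics/ and viewed, at most 10 in all, crops included, and the job is handed in when it is done.

```bash
mkdir -p pics
cat > h.py <<'E'
from workcell import *
import numpy as np, cv2
from scipy.spatial.transform import Rotation as Ro
def cloud(f):
    z=f["range_z"]; v,u=np.mgrid[:384,:512]
    c=np.stack([(u-f["cx"])*z/f["fx"],(v-f["cy"])*z/f["fy"],z],-1)
    return (c-f["t"])@f["R"]
def save(f,n): cv2.imwrite("pics/"+n,f["image"][...,::-1])
E
python3 - <<'E'
from h import *
s=observe(); print({k:np.round(v,3) for k,v in s.items()})
for n in("top","side"):
    f=grab_frame(n); save(f,n+"1.png"); P=cloud(f); np.savez(n+".npz",P=P,im=f["image"],z=f["range_z"])
    print(n,-f["R"].T@f["t"])
    for th in("riser_1","clip_board","crate","brush","ice_scraper","ratchet_buckle","grommet_setter"):
        for d in outline_of(f,th):
            m=d["region"]&(f["range_z"]>0); print(th,round(d["confidence"],2),np.round(d["extent"]),np.round(np.median(P[m],0),3),np.round(np.percentile(P[m],98,axis=0),3))
E
```

```text
{'clock': np.float64(0.0), 'qpos': array([-1.36 ,  0.522, -0.036,  1.6  ,  0.021,  1.021, -0.113]), 'qd': array([ 0.001, -0.002, -0.   , -0.001, -0.   , -0.   , -0.001]), 'joint_efforts': array([ 1.0000e-03, -9.2713e+01,  1.9800e+00, -3.6992e+01,  1.8000e-02,
        8.0000e-03,  0.0000e+00]), 'position': array([0.173, 0.6  , 0.199]), 'tool_rot': array([-3.14 ,  0.   ,  2.861]), 'force': array([-0.393, -0.117, -0.321]), 'moment': array([-0.074,  0.017, -0.014]), 'finger_force': np.float64(0.0), 'grip_width': np.float64(0.085)}
top [ 0.45410827 -0.00882837  1.36828155]
riser_1 0.79 [318. 186.  17.  28.] [ 0.578 -0.236  0.045] [ 0.621 -0.214  0.051]
riser_1 0.78 [370. 252.  27.  20.] [ 0.35  -0.419  0.04 ] [ 0.375 -0.381  0.045]
riser_1 0.71 [294. 194.  16.  21.] [ 0.555 -0.149  0.046] [ 0.594 -0.128  0.05 ]
riser_1 0.6 [327. 216.  12.  26.] [ 0.48  -0.262  0.046] [ 0.516 -0.241  0.051]
riser_1 0.57 [302. 222.  14.  27.] [ 0.455 -0.176  0.045] [ 0.493 -0.156  0.051]
clip_board 0.71 [202. 194.  45.  52.] [0.549 0.172 0.012] [0.635 0.231 0.073]
crate 0.83 [311. 204.  78.  79.] [ 0.516 -0
[... 1080 characters left out ...]
[ 0.515 -0.208  0.01 ] [ 0.649 -0.083  0.053]
clip_board 0.24 [335. 323.  20.  30.] [ 0.463 -0.47   0.015] [ 0.487 -0.438  0.069]
crate 0.96 [285. 252. 112. 106.] [ 0.517 -0.208  0.01 ] [ 0.65  -0.083  0.053]
brush 0.58 [279. 148.  51.  35.] [0.759 0.122 0.03 ] [0.882 0.179 0.039]
ice_scraper 0.75 [327. 193.  52.  43.] [ 0.753 -0.13   0.013] [ 0.874 -0.088  0.025]
ratchet_buckle 0.49 [164. 128.  15.  21.] [0.537 0.461 0.015] [0.564 0.51  0.024]
grommet_setter 0.79 [337. 324.  20.  29.] [ 0.463 -0.472  0.017] [ 0.488 -0.448  0.069]
grommet_setter 0.53 [211. 173.   6.  12.] [0.516 0.153 0.049] [0.524 0.167 0.076]
grommet_setter 0.35 [217. 171.  52.  48.] [0.556 0.164 0.012] [0.639 0.241 0.072]
```

```bash
cat > fit.py <<'E'
from h import *
def rect(xy):
    (c,wh,a)=cv2.minAreaRect((xy*1000).astype(np.float32)); return np.round(c,1),np.round(wh,1),round(a,1)
for n in("top","side"):
    d=np.load(n+".npz");P=d["P"];ok=d["z"]>0;im=d["im"].astype(int)
    box=lambda a,b,c,e,z0,z1: ok&(P[...,0]>a)&(P[...,0]<b)&(P[...,1]>c)&(P[...,1]<e)&(P[...,2]>z0)&(P[...,2]<z1)
    print(n,"crate rim",rect(P[box(.36,.68,-.37,-.05,.048,.058)][:,:2]))
    m=box(.36,.68,-.37,-.05,.036,.06)&(abs(im[...,0]-im[...,2])<35)
    k,l,st,ce=cv2.connectedComponentsWithStats(m.astype(np.uint8))
    for i in range(1,k):
        if st[i,4]>80: print("riser",st[i,4],rect(P[l==i][:,:2]),np.median(P[l==i][:,2]).round(4),np.median(im[l==i],axis=0))
    print("board",rect(P[box(.4,.7,.05,.3,.006,.018)][:,:2]))
    y=box(.4,.7,.05,.3,.006,.018)&(im[...,0]-im[...,2]>90)&(im[...,1]-im[...,2]>60); 
    if y.sum()>9: print("yellow",y.sum(),rect(P[y][:,:2]),np.median(P[y],0))
    m=box(.4,.7,.05,.3,.06,.09); k,l,st,ce=cv2.connectedComponentsWithStats(m.astype(np.uint8))
    for i in range(1,k):
        if st[i,4]>5: print("jaw",st[i,4],P[l==i].mean(0).round(4),rect(P[l==i][:,:2]),im[l==i].mean(0).round())
E
python3 fit.py; python3 -c "
import cv2,numpy as np
t=cv2.imread('pics/top1.png')[90:300,90:420];s=cv2.imread('pics/side1.png')[90:390,130:380]
cv2.imwrite('pics/a.png',cv2.resize(t,(792,504)));cv2.imwrite('pics/b.png',cv2.resize(s,(500,600)))"
```

```text
top crate rim (array([ 515.5, -209. ]), array([234.6, 222.5]), 14.4)
riser 222 (array([ 577.7, -236.6]), array([82.7, 32.7]), 16.0) 0.046 [ 88.   92.5 101. ]
riser 218 (array([ 555.7, -149.4]), array([82.8, 31.6]), 13.5) 0.0458 [ 91.  96. 106.]
riser 226 (array([ 477.8, -263.9]), array([82.1, 35.8]), 14.6) 0.046 [ 89.   94.5 102. ]
riser 223 (array([ 455.1, -176.5]), array([82. , 33.1]), 14.6) 0.0456 [ 91.  96. 105.]
board (array([547.6, 178. ]), array([286.5, 243.8]), 0.6)
yellow 163 (array([561. , 175.3]), array([69. , 34.8]), 25.1) [0.56241439 0.17575979 0.01185915]
jaw 30 [0.5935 0.194  0.0721] (array([593.8, 193.3]), array([ 9.6, 28.8]), 30.0) [113.  33.  26.]
jaw 24 [0.5148 0.1541 0.0722] (array([515.4, 155.1]), array([11., 28.]), 25.9) [143.  46.  33.]
side crate rim (array([ 517.4, -209.4]), array([241. , 224.1]), 14.3)
riser 326 (array([ 559.1, -152.1]), array([87. , 38.5]), 13.8) 0.0455 [78. 83. 88.]
riser 354 (array([ 581.2, -239.1]), array([86.6, 38.5]), 13.7) 0.0454 [78.5 83.  89. ]
riser 369 (array([ 458.4, -178.2]), array([89.9, 38.7]), 13.4) 0.045 [79. 83. 87.]
riser 393 (array([ 479.7, -265.7]), array([87.3, 38.4]), 14.6) 0.0453 [79. 84. 89.]
riser 97 (array([ 404.9, -238.3]), array([ 9.5, 89.2]), 14.3) 0.0418 [161. 171. 170.]
board (array([552.2, 172.9]), array([220. , 303.5]), 86.3)
yellow 16 (array([574.1, 173.1]), array([28.2, 10. ]), 25.4) [0.57640651 0.17310912 0.00988773]
jaw 50 [0.5971 0.194  0.0688] (array([596.9, 193.5]), array([14.8, 28.8]), 43.9) [101.  36.  35.]
jaw 30 [0.5171 0.1529 0.07  ] (array([517.7, 153.3]), array([10.2, 29.6]), 13.5) [110.  39.  35.]
```

View pics/a.png

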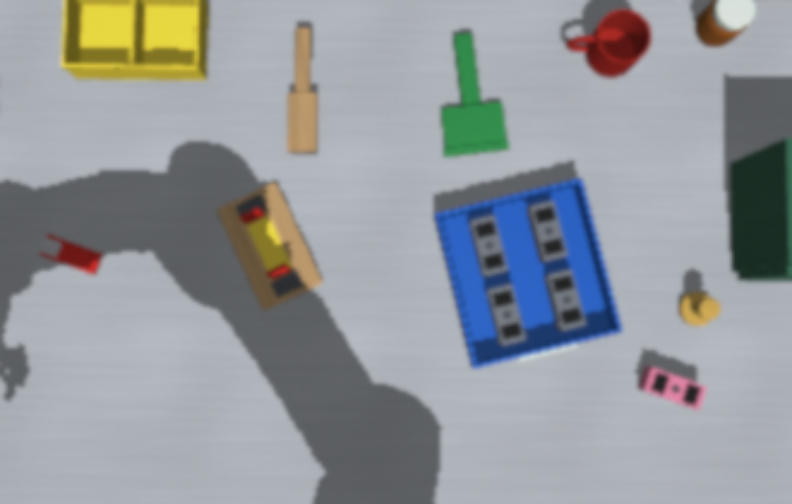

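View pics/b.png

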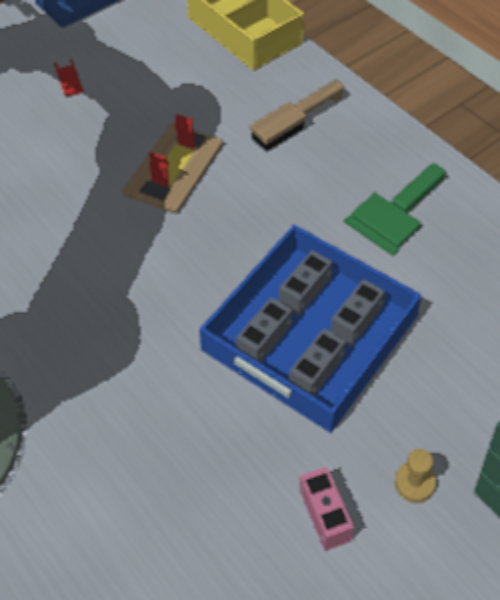

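```bash
cat > plan.py <<'E'
from h import *
import sys
# target x y z yaw_deg closure n
def plan(x,y,z,yaw,c,n,maxrows=10):
    s=observe(); p=np.array(s["position"]); R=Ro.from_euler("xyz",s["tool_rot"]); T=Ro.from_euler("xyz",[np.pi,0,np.radians(yaw)])
    rv=(R.inv()*T).as_rotvec(); print("err world mm",((np.array([x,y,z])-p)*1e3).round(1),"rotvec deg",np.degrees(rv).round(1),"q",np.round(s["qpos"],2),"w",round(s["grip_width"],4))
    d=(np.array([x,y,z])-p)/n; rows=[]
    for i in range(n):
        Ri=R*Ro.from_rotvec(rv*i/n); rows.append([c]+list(np.round(Ri.inv().apply(d),4)+0.)+list(np.round(np.degrees(rv)/n,2)+0.))
    for i in range(0,n,10): print(str([rows[i:i+10]]).replace("np.float64(","").replace(")","").replace(" ",""))
plan(*map(float,sys.argv[1:6]),int(sys.argv[6]))
E
python3 plan.py 0.5557 -0.1515 0.15 14.4 -0.4 20
python3 - <<'E'
from h import *
f=grab_frame("top");
for n in("top","side"):
    f=grab_frame(n);P=cloud(f);m=outline_of(f,"clip_board")[0]["region"]&(f["range_z"]>0)&(P[...,2]<.016)&(P[...,2]>.006)&(P[...,0]>.4)&(P[...,1]>0.08)
    print(n,cv2.minAreaRect((P[m][:,:2]*1000).astype(np.float32)))
    for t in("seat","nose_a"):
        for d in tip_of(f,t):
            u,v=d["position"]; h=.012 if t=="seat" else .0535
            r=f["R"].T@np.array([(u-f["cx"])/f["fx"],(v-f["cy"])/f["fy"],1]); o=-f["R"].T@f["t"]; print(t,d["confidence"],(o+r*(h-o[2])/r[2]).round(4))
E
```

```text
err world mm [ 382.5 -752.   -49.9] rotvec deg [  0.    0.  149.5] q [-1.36  0.52 -0.04  1.6   0.02  1.02 -0.11] w 0.0855
[[[-0.4,-0.0288,-0.0308,0.0025,0.0,0.0,7.48],[-0.4,-0.0326,-0.0268,0.0025,0.0,0.0,7.48],[-0.4,-0.0358,-0.0224,0.0025,0.0,0.0,7.48],[-0.4,-0.0384,-0.0175,0.0025,0.0,0.0,7.48],[-0.4,-0.0403,-0.0124,0.0025,0.0,0.0,7.48],[-0.4,-0.0416,-0.007,0.0025,0.0,0.0,7.48],[-0.4,-0.0422,-0.0015,0.0025,0.0,0.0,7.48],[-0.4,-0.042,0.004,0.0025,0.0,0.0,7.48],[-0.4,-0.0411,0.0094,0.0025,0.0,0.0,7.48],[-0.4,-0.0396,0.0147,0.0025,0.0,0.0,7.48]]]
[[[-0.4,-0.0373,0.0197,0.0025,0.0,0.0,7.48],[-0.4,-0.0344,0.0244,0.0025,0.0,0.0,7.48],[-0.4,-0.031,0.0286,0.0025,0.0,0.0,7.48],[-0.4,-0.027,0.0324,0.0025,0.0,0.0,7.48],[-0.4,-0.0225,0.0357,0.0025,0.0,0.0,7.48],[-0.4,-0.0177,0.0383,0.0025,0.0,0.0,7.48],[-0.4,-0.0126,0.0403,0.0025,0.0,0.0,7.48],[-0.4,-0.0072,0.0416,0.0025,0.0,0.0,7.48],[-0.4,-0.0018,0.0421,0.0025,0.0,0.0,7.48],[-0.4,0.0037,0.042,0.0025,0.0,0.0,7.48]]]
top ((0.0, 0.0), (0.0, 0.0), 0.0)
seat 0.63 [0.5566 0.1705 0.012 ]
seat 0.22 [0.5968 0.2024 0.012 ]
nose_a 0.62 [0.5237 0.1623 0.0535]
nose_a 0.53 [0.5978 0.1849 0.0535]
side ((558.286376953125, 174.1571807861328), (174.3295440673828, 103.6178970336914), 26.251218795776367)
seat 0.94 [0.5737 0.1914 0.012 ]
seat 0.49 [0.7868 0.1163 0.012 ]
nose_a 0.69 [0.5255 0.1765 0.0535]
nose_a 0.61 [0.5758 0.1825 0.0535]
```

```bash
python3 -m creep '[[[-0.4,-0.0288,-0.0308,0.0025,0,0,7.48],[-0.4,-0.0326,-0.0268,0.0025,0,0,7.48],[-0.4,-0.0358,-0.0224,0.0025,0,0,7.48],[-0.4,-0.0384,-0.0175,0.0025,0,0,7.48],[-0.4,-0.0403,-0.0124,0.0025,0,0,7.48],[-0.4,-0.0416,-0.007,0.0025,0,0,7.48],[-0.4,-0.0422,-0.0015,0.0025,0,0,7.48],[-0.4,-0.042,0.004,0.0025,0,0,7.48],[-0.4,-0.0411,0.0094,0.0025,0,0,7.48],[-0.4,-0.0396,0.0147,0.0025,0,0,7.48]]]'
python3 plan.py 0.5557 -0.1515 0.15 14.4 -0.4 10
```

```text
clock: 2.25
position: [0.3651, 0.223, 0.1751]
tool_rot: [3.141, -0.001, 1.55]
force: [1.0, 0.6, 0.6]
grip_width: 0.0597
finger_force: 0.0
err world mm [ 190.6 -374.5  -25.1] rotvec deg [-0.  -0.1 74.4] q [-0.99  0.26  0.37  2.13 -0.13  0.77 -0.56] w 0.0597
[[[-0.4,-0.037,0.0198,0.0025,0.0,-0.01,7.44],[-0.4,-0.0342,0.0245,0.0025,0.0,-0.01,7.44],[-0.4,-0.0307,0.0287,0.0025,0.0,-0.01,7.44],[-0.4,-0.0267,0.0324,0.0025,0.0,-0.01,7.44],[-0.4,-0.0223,0.0356,0.0025,0.0,-0.01,7.44],[-0.4,-0.0175,0.0382,0.0025,0.0,-0.01,7.44],[-0.4,-0.0124,0.0401,0.0025,0.0,-0.01,7.44],[-0.4,-0.0071,0.0414,0.0025,0.0,-0.01,7.44],[-0.4,-0.0017,0.042,0.0025,0.0,-0.01,7.44],[-0.4,0.0038,0.0419,0.0025,0.0,-0.01,7.44]]]
```

Opening is linear. Continue.

```bash
python3 -m creep '[[[-0.4,-0.037,0.0198,0.0025,0,0,7.44],[-0.4,-0.0342,0.0245,0.0025,0,0,7.44],[-0.4,-0.0307,0.0287,0.0025,0,0,7.44],[-0.4,-0.0267,0.0324,0.0025,0,0,7.44],[-0.4,-0.0223,0.0356,0.0025,0,0,7.44],[-0.4,-0.0175,0.0382,0.0025,0,0,7.44],[-0.4,-0.0124,0.0401,0.0025,0,0,7.44],[-0.4,-0.0071,0.0414,0.0025,0,0,7.44],[-0.4,-0.0017,0.042,0.0025,0,0,7.44],[-0.4,0.0038,0.0419,0.0025,0,0,7.44]]]'
python3 plan.py 0.5557 -0.1515 0.08 14.4 -0.4 3
python3 - <<'E'
from h import *
for n in("top","side"):
    f=grab_frame(n);P=cloud(f);save(f,n+"2.png"); np.savez(n+".npz",P=P,im=f["image"],z=f["range_z"])
E
python3 fit.py
```

```text
clock: 3.25
position: [0.5579, -0.1505, 0.1499]
tool_rot: [-3.141, -0.0, 0.252]
force: [1.0, 1.0, 0.2]
grip_width: 0.06
finger_force: 0.0
err world mm [ -2.2  -1.  -69.9] rotvec deg [-0. -0.  0.] q [-0.3   0.61  0.69  1.8  -0.48  0.91 -0.72] w 0.06
[[[-0.4,-0.0008,0.0001,0.0233,0.0,-0.01,0.01],[-0.4,-0.0008,0.0001,0.0233,0.0,-0.01,0.01],[-0.4,-0.0008,0.0001,0.0233,0.0,-0.01,0.01]]]
top crate rim (array([ 516.4, -208.8]), array([233.6, 221.1]), 14.9)
riser 137 (array([ 465.9, -265.6]), array([57.6, 34.1]), 16.9) 0.0458 [103. 109. 118.]
board (array([548.4, 173.6]), array([248.7, 282.3]), 89.3)
yellow 238 (array([558.7, 179. ]), array([77.1, 45. ]), 25.2) [0.56204051 0.17955906 0.01174837]
jaw 31 [0.594  0.1939 0.0712] (array([594.1, 194. ]), array([ 9.5, 29.2]), 28.1) [182.  55.  44.]
jaw 23 [0.5142 0.1549 0.0723] (array([514.9, 154.7]), array([ 9.3, 28.3]), 26.1) [177.  61.  44.]
side crate rim (array([ 519.8, -209. ]), array([237.1, 224.2]), 14.7)
riser 331 (array([ 559.2, -152.1]), array([87.6, 39.5]), 15.2) 0.0451 [83. 89. 94.]
riser 344 (array([ 581. , -239.5]), array([86.3, 38.1]), 14.4) 0.0455 [86. 91. 97.]
riser 361 (array([ 458.5, -177.1]), array([85.8, 38.6]), 14.9) 0.0449 [86. 90. 96.]
riser 390 (array([ 480.9, -264.8]), array([86.8, 39. ]), 13.4) 0.0456 [87. 91. 97.]
riser 100 (array([ 404.6, -238.5]), array([ 8., 88.]), 14.9) 0.0421 [174.5 185.5 184. ]
board (array([555.4, 174.6]), array([273.6, 235.5]), 9.4)
yellow 98 (array([575.4, 185.5]), array([53. , 34.5]), 29.8) [0.5757138  0.18447996 0.01161169]
jaw 49 [0.5967 0.1933 0.0689] (array([596.4, 193. ]), array([18.8, 28.3]), 42.6) [164.  59.  57.]
jaw 29 [0.5172 0.1529 0.0707] (array([516.5, 152.7]), array([ 9.2, 30.7]), 25.9) [137.  52.  44.]
```

```bash
python3 -m creep '[[[-0.4,0,0,0.03,0,0,0],[-0.4,0,0,0.03,0,0,0],[-0.4,0,0,0.03,0,0,0],[-0.4,0,0,0.025,0,0,0],[-0.4,0,0,0.015,0,0,0],[-0.4,0,0,0.008,0,0,0],[-0.4,0,0,0,0,0,0]]]' 20 && python3 -m creep '[[[0.6,0,0,0,0,0,0],[0.6,0,0,0,0,0,0],[0.6,0,0,0,0,0,0],[0.6,0,0,0,0,0,0],[0.6,0,0,0,0,0,0]]]' 20 && python3 -m creep '[[[0.6,0,0,-0.002,0,0,0],[0.6,0,0,-0.002,0,0,0],[0.6,0,0,-0.001,0,0,0],[0.6,0,0,0,0,0,0]]]' 20
```

```text
clock: 4.05
position: [0.557, -0.1489, 0.0117]
tool_rot: [-3.141, 0.001, 0.257]
force: [-0.3, 0.3, 0.7]
grip_width: 0.0601
finger_force: 0.0
clock: 4.55
position: [0.5579, -0.1493, 0.0128]
tool_rot: [3.141, -0.001, 0.257]
force: [0.4, -0.3, 7.6]
grip_width: 0.0344
finger_force: 20.5
clock: 4.95
position: [0.5584, -0.153, 0.0179]
tool_rot: [3.135, -0.002, 0.254]
force: [7.1, -21.2, -6.0]
grip_width: 0.0172
finger_force: 10.4
```

```bash
cat > crop.py <<'E'
from h import *
import sys
n,c0,r0,w,h,o=sys.argv[1],*map(int,sys.argv[2:6]),sys.argv[6]
f=grab_frame(n); cv2.imwrite("pics/"+o,cv2.resize(f["image"][r0:r0+h,c0:c0+w,::-1],None,fx=min(800/w,600/h),fy=min(800/w,600/h),interpolation=cv2.INTER_CUBIC))
s=observe();print(s["position"],s["force"],s["grip_width"],s["finger_force"])
E
python3 crop.py side 220 180 130 130 c.png
```

```text
[ 0.55840405 -0.15311805  0.01783231] [  6.85618719 -20.49124807  -6.21540966] 0.017093778402524865 10.292235621018335
```

View pics/c.png

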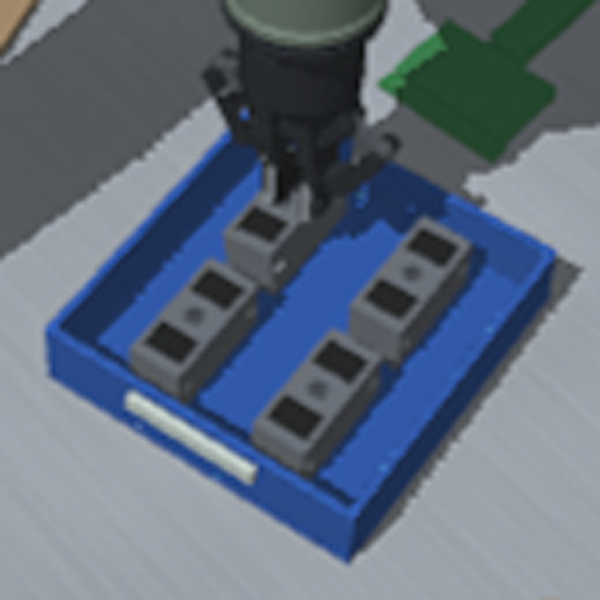

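```bash
python3 -m creep '[[[0.4,0,0,0,0,0,0],[0.2,0,0,0,0,0,0],[0,0,0,0,0,0,0],[-0.2,0,0,0,0,0,0],[-0.4,0,0,0,0,0,0]]]';python3 -m creep '[[[-0.4,0,0,0,0,0,0],[-0.4,0,0,0,0,0,0],[-0.4,0,0,0,0,0,0]]]';  python3 crop.py side 240 170 80 80 d.png;  python3 - <<'E'
from h import *
for n in("top","side"):
    f=grab_frame(n);P=cloud(f); np.savez(n+".npz",P=P,im=f["image"],z=f["range_z"])
E
python3 fit.py | grep -A6 -E "^(top|side)" | grep -E "top|side|riser"
```

```text
clock: 5.5
position: [0.5571, -0.1487, 0.0169]
tool_rot: [-3.141, 0.0, 0.257]
force: [0.1, 0.2, 0.7]
grip_width: 0.0597
finger_force: 0.0
clock: 5.8
position: [0.5572, -0.149, 0.0169]
tool_rot: [-3.142, 0.0, 0.257]
force: [0.1, -1.1, -0.3]
grip_width: 0.0596
finger_force: 0.0
[ 0.55714551 -0.14896872  0.01688908] [-0.20603968  0.49771367 -0.09251659] 0.0599666997492105 0.0
top crate rim (array([ 515.2, -209.6]), array([235.4, 222. ]), 14.5)
riser 221 (array([ 477.8, -263.6]), array([81.7, 34.7]), 16.4) 0.0458 [ 96. 101. 108.]
side crate rim (array([ 517. , -209.4]), array([242.1, 223.6]), 14.6)
riser 271 (array([ 556.8, -152. ]), array([83.9, 38.4]), 15.5) 0.0453 [83. 87. 94.]
riser 347 (array([ 581.4, -239.4]), array([87.5, 37.9]), 12.9) 0.0453 [86. 91. 97.]
riser 366 (array([ 457.7, -177.7]), array([87.8, 39.2]), 15.4) 0.0453 [86.  90.  95.5]
riser 395 (array([ 480.7, -264.8]), array([89.1, 38.2]), 14.3) 0.0455 [87. 91. 97.]
riser 94 (array([ 404.4, -238.2]), array([ 8.8, 90.8]), 15.2) 0.0424 [177.5 191.  188. ]
```

View pics/d.png

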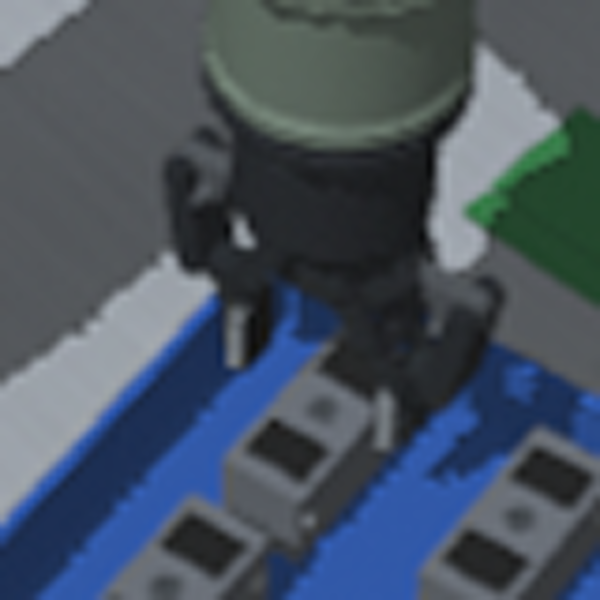

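```bash
python3 -m creep '[[[-0.4,0,0.0015,0.006,0,0,0],[-0.4,0,0,0.006,0,0,0],[-0.4,0,0,0,0,0,0]]]' 20 && python3 -m creep '[[[0.25,0,0,0,0,0,0],[0.25,0,0,0,0,0,0],[0.25,0,0,0,0,0,0],[0.25,0,0,0,0,0,0],[0.25,0,0,0,0,0,0]]]' 20 && python3 -m creep '[[[0.25,0,0,-0.002,0,0,0],[0.25,0,0,0,0,0,0]]]' 20 &&  python3 -m creep '[[[0.25,0,0,-0.002,0,0,0],[0.25,0,0,0,0,0,0]]]' 20
```

```text
clock: 6.25
position: [0.557, -0.1504, 0.0039]
tool_rot: [-3.141, 0.001, 0.257]
force: [0.6, -0.8, 0.0]
grip_width: 0.0594
finger_force: 0.0
clock: 6.75
position: [0.5576, -0.1505, 0.005]
tool_rot: [3.142, -0.0, 0.257]
force: [0.3, -0.2, 0.6]
grip_width: 0.035
finger_force: 21.3
clock: 6.95
position: [0.5577, -0.1504, 0.0071]
tool_rot: [3.141, -0.0, 0.257]
force: [0.1, 0.3, -1.3]
grip_width: 0.0355
finger_force: 21.1
clock: 7.15
position: [0.5572, -0.1498, 0.0081]
tool_rot: [-3.141, 0.001, 0.257]
force: [3.0, 0.2, -18.7]
grip_width: 0.0346
finger_force: 26.6
```

```bash
python3 -m creep '[[[0.25,0,0,0.004,0,0,0],[-0.1,0,0,0,0,0,0],[-0.4,0,0,0,0,0,0],[-0.4,0,0,0,0,0,0],[-0.4,0,0,-0.03,0,0,0],[-0.4,0,0,-0.03,0,0,0],[-0.4,-0.035,0,0,0,0,0],[-0.4,-0.035,0,0,0,0,0],[-0.4,-0.034,0,0,0,0,0],[-0.4,0,0,0,0,0,0]]]' 20; python3 plan.py 0.4565 -0.1775 0.005 14.6 -0.4 4
```

```text
clock: 8.15
position: [0.4532, -0.1779, 0.0653]
tool_rot: [-3.141, 0.001, 0.253]
force: [0.4, 0.5, -0.2]
grip_width: 0.0597
finger_force: 0.0
err world mm [  3.3   0.4 -60.3] rotvec deg [-0.1  0.1 -0.1] q [-0.18  0.6   0.59  2.09 -0.57  0.61 -0.51] w 0.0597
[[[-0.4,0.0008,0.0001,0.0151,-0.01,0.02,-0.02],[-0.4,0.0008,0.0001,0.0151,-0.01,0.02,-0.02],[-0.4,0.0008,0.0001,0.0151,-0.01,0.02,-0.02],[-0.4,0.0008,0.0001,0.0151,-0.01,0.02,-0.02]]]
```

```bash
python3 -m creep '[[[-0.4,0.0025,0,0.025,0,0,0],[-0.4,0,0,0.025,0,0,0],[-0.4,0,0,0.01,0,0,0],[-0.4,0,0,0,0,0,0],[0.25,0,0,0,0,0,0],[0.25,0,0,0,0,0,0],[0.25,0,0,0,0,0,0],[0.25,0,0,0,0,0,0],[0.25,0,0,0,0,0,0]]]' 20 && python3 -m creep '[[[0.25,0,0,-0.002,0,0,0],[0.25,0,0,0,0,0,0]]]' 20 &&  python3 -m creep '[[[0.25,0,0,-0.002,0,0,0],[0.25,0,0,0,0,0,0]]]' 20
```

```text
clock: 9.05
position: [0.4599, -0.1764, 0.0059]
tool_rot: [3.141, -0.001, 0.257]
force: [-1.0, 0.5, 7.4]
grip_width: 0.0352
finger_force: 22.0
clock: 9.25
position: [0.4597, -0.1762, 0.0075]
tool_rot: [3.141, -0.001, 0.257]
force: [0.1, 0.9, -1.2]
grip_width: 0.0352
finger_force: 21.1
clock: 9.45
position: [0.4593, -0.1756, 0.0087]
tool_rot: [-3.141, 0.001, 0.257]
force: [1.9, 2.2, -11.2]
grip_width: 0.0352
finger_force: 26.5
```

```bash
python3 -m creep '[[[0.25,0,0,0.004,0,0,0],[-0.1,0,0,0,0,0,0],[-0.4,0,0,0,0,0,0],[-0.4,0,0,0,0,0,0],[-0.4,0,0,-0.03,0,0,0],[-0.4,0,0,-0.03,0,0,0],[-0.4,-0.003,0.03,0,0,0,0],[-0.4,0,0.03,0,0,0,0],[-0.4,0,0.03,0,0,0,0],[-0.4,0,0,0,0,0,0]]]' 20; python3 plan.py 0.479 -0.2645 0.005 14.6 -0.4 4
```

```text
clock: 10.45
position: [0.4796, -0.268, 0.0653]
tool_rot: [3.139, -0.0, 0.254]
force: [-0.4, 0.3, 0.6]
grip_width: 0.0599
finger_force: 0.0
err world mm [ -0.6   3.5 -60.3] rotvec deg [ 0.2 -0.  -0.1] q [-0.    0.68  0.58  1.93 -0.56  0.7  -0.4 ] w 0.0599
[[[-0.4,0.0001,-0.0009,0.0151,0.04,-0.01,-0.02],[-0.4,0.0001,-0.0009,0.0151,0.04,-0.01,-0.02],[-0.4,0.0001,-0.0009,0.0151,0.04,-0.01,-0.02],[-0.4,0.0001,-0.0009,0.0151,0.04,-0.01,-0.02]]]
```

```bash
python3 -m creep '[[[-0.4,0,-0.002,0.025,0,0,0],[-0.4,0,0,0.025,0,0,0],[-0.4,0,0,0.01,0,0,0],[-0.4,0,0,0,0,0,0]]]' && python3 -m creep '[[[0.25,0,0,0,0,0,0],[0.25,0,0,0,0,0,0],[0.25,0,0,0,0,0,0],[0.25,0,0,0,0,0,0],[0.25,0,0,0,0,0,0]]]' 20 && python3 -m creep '[[[0.25,0,0,-0.002,0,0,0],[0.25,0,0,0,0,0,0]]]' 20 &&  python3 -m creep '[[[0.25,0,0,-0.002,0,0,0],[0.25,0,0,0,0,0,0]]]' 20
```

```text
clock: 10.85
position: [0.4781, -0.2617, 0.0041]
tool_rot: [-3.14, 0.002, 0.257]
force: [-0.5, -0.1, 1.4]
grip_width: 0.0595
finger_force: 0.0
clock: 11.35
position: [0.4793, -0.2624, 0.006]
tool_rot: [3.141, -0.001, 0.257]
force: [-1.3, -0.6, 7.5]
grip_width: 0.0355
finger_force: 21.7
clock: 11.55
position: [0.4792, -0.2621, 0.0075]
tool_rot: [3.141, -0.001, 0.257]
force: [0.7, -0.4, -1.6]
grip_width: 0.035
finger_force: 20.8
clock: 11.75
position: [0.4788, -0.2619, 0.0087]
tool_rot: [-3.142, 0.0, 0.257]
force: [1.8, -0.4, -8.4]
grip_width: 0.035
finger_force: 26.8
```

```bash
python3 -m creep '[[[0.25,0,0,-0.001,0,0,0],[0.25,0,0,0,0,0,0]]]' 20 &&  python3 -m creep '[[[0.25,0,0,-0.001,0,0,0],[0.25,0,0,0,0,0,0]]]' 20
```

```text
clock: 11.95
position: [0.4786, -0.2617, 0.0091]
tool_rot: [-3.141, 0.001, 0.257]
force: [5.4, -3.3, -27.0]
grip_width: 0.0348
finger_force: 25.4
clock: 12.15
position: [0.4783, -0.2618, 0.0099]
tool_rot: [-3.141, 0.002, 0.257]
force: [4.4, -3.6, -30.1]
grip_width: 0.0349
finger_force: 24.7
```

```bash
python3 -m creep '[[[0.25,0,0,0.006,0,0,0],[-0.1,0,0,0,0,0,0],[-0.4,0,0,0,0,0,0],[-0.4,0,0,0,0,0,0],[-0.4,0,0,-0.03,0,0,0],[-0.4,0,0,-0.03,0,0,0],[-0.4,0.035,0.002,0,0,0,0],[-0.4,0.035,0,0,0,0,0],[-0.4,0.034,0,0,0,0,0],[-0.4,0,0,0,0,0,0]]]' 20; python3 plan.py 0.5795 -0.238 0.005 14.6 -0.4 4
```

```text
clock: 13.15
position: [0.5839, -0.2352, 0.0646]
tool_rot: [3.141, -0.002, 0.261]
force: [-1.0, 0.5, -0.8]
grip_width: 0.0595
finger_force: 0.0
err world mm [ -4.4  -2.8 -59.6] rotvec deg [ 0.  -0.1  0.4] q [-0.09  0.78  0.59  1.72 -0.57  0.82 -0.54] w 0.0595
[[[-0.4,-0.0013,0.0004,0.0149,0.0,-0.03,0.09],[-0.4,-0.0013,0.0004,0.0149,0.0,-0.03,0.09],[-0.4,-0.0013,0.0004,0.0149,0.0,-0.03,0.09],[-0.4,-0.0013,0.0004,0.0149,0.0,-0.03,0.09]]]
```

```bash
python3 -m creep '[[[-0.4,0,0,0.025,0,0,0],[-0.4,0,0,0.025,0,0,0],[-0.4,0,0,0.01,0,0,0],[-0.4,0,0,0,0,0,0]]]' && python3 -m creep '[[[0.25,0,0,0,0,0,0],[0.25,0,0,0,0,0,0],[0.25,0,0,0,0,0,0],[0.25,0,0,0,0,0,0],[0.25,0,0,0,0,0,0]]]' 20 && python3 -m creep '[[[0.25,0,0,-0.002,0,0,0],[0.25,0,0,-0.002,0,0,0],[0.25,0,0,0,0,0,0]]]' 20 &&  python3 -m creep '[[[0.25,0,0,-0.002,0,0,0],[0.25,0,0,0,0,0,0]]]' 20
```

```text
clock: 13.55
position: [0.579, -0.2376, 0.004]
tool_rot: [-3.141, 0.002, 0.256]
force: [0.1, -0.9, -0.1]
grip_width: 0.0599
finger_force: 0.0
clock: 14.05
position: [0.5805, -0.238, 0.0061]
tool_rot: [3.141, -0.001, 0.257]
force: [-1.8, 1.0, 9.0]
grip_width: 0.0355
finger_force: 21.9
clock: 14.35
position: [0.5802, -0.2376, 0.0094]
tool_rot: [3.141, -0.001, 0.257]
force: [0.4, 0.2, -0.1]
grip_width: 0.0352
finger_force: 21.0
clock: 14.55
position: [0.58, -0.2377, 0.0112]
tool_rot: [3.141, -0.0, 0.257]
force: [-0.3, -0.5, -0.9]
grip_width: 0.0349
finger_force: 21.0
```

```bash
python3 -m creep '[[[0.5,0,0,0,0,0,0],[0.5,0,0,-0.02,0,0,0],[0.5,0,0,-0.03,0,0,0],[0.5,0,0,-0.04,0,0,0],[0.5,0,0,-0.04,0,0,0],[0.5,0,0,0,0,0,0]]]' 60; python3 plan.py 0.5555 0.1738 0.14 26.5 0.5 11
```

```text
clock: 15.15
position: [0.5819, -0.239, 0.1457]
tool_rot: [3.138, -0.006, 0.256]
force: [-0.2, -0.7, -0.9]
grip_width: 0.0334
finger_force: 63.1
err world mm [-26.4 412.8  -5.7] rotvec deg [  0.2  -0.3 -11.8] q [-0.13  0.68  0.67  1.67 -0.5   0.96 -0.59] w 0.0334
[[[0.5,0.0072,-0.0369,0.0004,0.02,-0.03,-1.07],[0.5,0.0079,-0.0368,0.0004,0.02,-0.03,-1.07],[0.5,0.0086,-0.0366,0.0004,0.02,-0.03,-1.07],[0.5,0.0093,-0.0364,0.0005,0.02,-0.03,-1.07],[0.5,0.0099,-0.0363,0.0005,0.02,-0.03,-1.07],[0.5,0.0106,-0.0361,0.0005,0.02,-0.03,-1.07],[0.5,0.0113,-0.0359,0.0005,0.02,-0.03,-1.07],[0.5,0.012,-0.0356,0.0005,0.02,-0.03,-1.07],[0.5,0.0126,-0.0354,0.0005,0.02,-0.03,-1.07],[0.5,0.0133,-0.0352,0.0005,0.02,-0.03,-1.07]]]
[[[0.5,0.0139,-0.0349,0.0005,0.02,-0.03,-1.07]]]
```

```bash
python3 -m creep '[[[0.5,0.0072,-0.0369,0,0,0,-1.07],[0.5,0.0079,-0.0368,0,0,0,-1.07],[0.5,0.0086,-0.0366,0,0,0,-1.07],[0.5,0.0093,-0.0364,0,0,0,-1.07],[0.5,0.0099,-0.0363,0,0,0,-1.07],[0.5,0.0106,-0.0361,0,0,0,-1.07],[0.5,0.0113,-0.0359,0,0,0,-1.07],[0.5,0.012,-0.0356,0,0,0,-1.07],[0.5,0.0126,-0.0354,0,0,0,-1.07],[0.5,0.0133,-0.0352,0,0,0,-1.07]]]' >/dev/null; python3 -m creep '[[[0.5,0.0139,-0.0349,0,0,0,-1.07],[0.5,0,0,0,0,0,0],[0.5,0,0,0,0,0,0]]]'; python3 plan.py 0.5555 0.1738 0.14 26.5 0.5 1;python3 crop.py side 175 110 90 90 e.png; python3 crop.py top 160 150 90 90 f.png
python3 - <<'E'
from h import *
def rect(xy): return cv2.minAreaRect((xy*1000).astype(np.float32))
for n in("top","side"):
    f=grab_frame(n);P=cloud(f);im=f["image"].astype(int);ok=(f["range_z"]>0)&(abs(P[...,0]-.555)<.1)&(abs(P[...,1]-.174)<.1)
    m=ok&(P[...,2]>.06)&(P[...,2]<.085)&(im[...,0]-im[...,2]>50); k,l,st,_=cv2.connectedComponentsWithStats(m.astype(np.uint8))
    for i in range(1,k):
        if st[i,4]>5: print(n,"jaw",st[i,4],P[l==i].mean(0).round(4))
    for d in outline_of(f,"riser_1"):
        q=d["region"]&ok&(P[...,2]>.09)&(P[...,2]<.2)
        if q.sum()>20:
            print(n,"riser",q.sum(),P[q].mean(0).round(4),rect(P[q][:,:2]), "z",np.percentile(P[q][:,2],[2,98]).round(4)); np.savez(n+"r.npz",Q=P[q])
            t=P[q]; t=t[t[:,2]>np.percentile(t[:,2],90)-.006]; print(len(t),rect(t[:,:2]))
E
```

```text
clock: 16.45
position: [0.5532, 0.1757, 0.1403]
tool_rot: [3.141, 0.001, 0.464]
force: [0.7, -1.4, -1.2]
grip_width: 0.0338
finger_force: 63.1
err world mm [ 2.3 -1.9 -0.3] rotvec deg [0.  0.  0.1] q [-0.85  0.62  0.65  1.8  -0.47  0.89 -1.09] w 0.0338
[[[0.5,0.0013,0.0027,0.0003,0.01,0.04,0.07]]]
[0.55339705 0.17455258 0.14051643] [ 0.11889351 -0.17376073 -1.52119828] 0.03360535179436831 63.067721128463745
[0.55356065 0.17403202 0.14067509] [ 0.17251788  0.38633065 -0.64737635] 0.03389608834487927 63.0677855014801
top jaw 23 [0.5141 0.1547 0.0732]
side jaw 43 [0.5961 0.1937 0.0682]
side jaw 28 [0.5173 0.154  0.0702]
```

View pics/e.png

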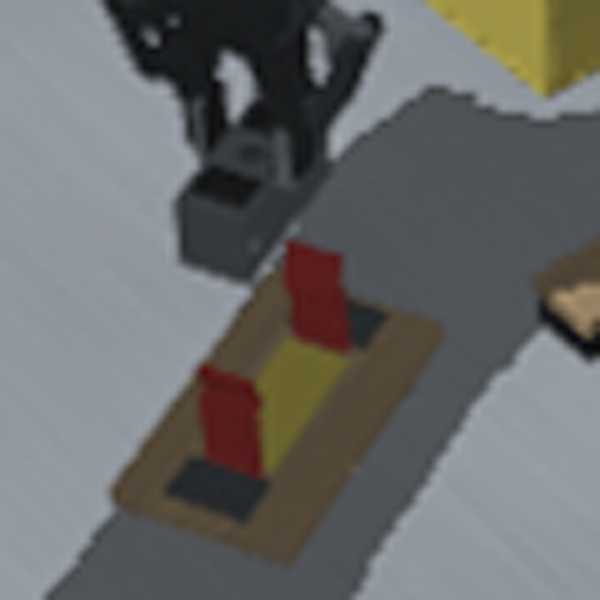

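View pics/f.png

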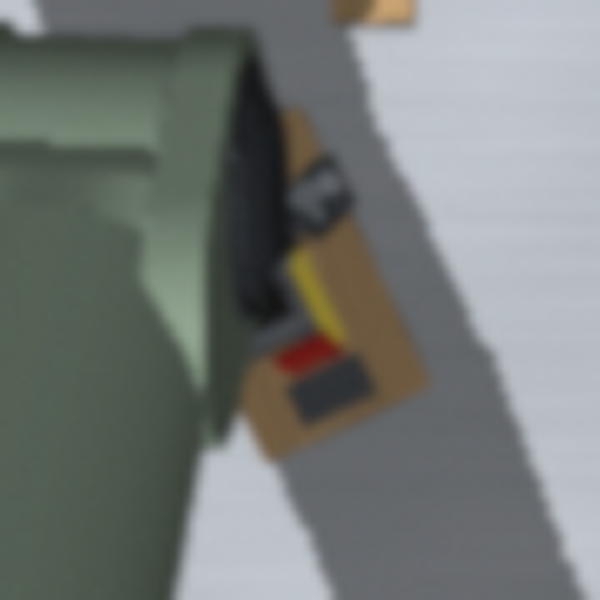

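```bash
cat > m.py <<'E'
from h import *
f=grab_frame("side");P=cloud(f);im=f["image"].astype(int);s=observe();p=np.array(s["position"]);a=s["tool_rot"][2];ex=np.array([np.cos(a),np.sin(a)]);ey=np.array([-ex[1],ex[0]])
d=P-p; X=d[...,:2]@ex;Y=d[...,:2]@ey;Z=d[...,2]
m=(f["range_z"]>0)&(abs(X)<.06)&(abs(Y)<.03)&(Z>-.02)&(Z<.047)
print("pos",p.round(4),a,m.sum()); 
for lo in np.arange(-.012,.048,.006):
    q=m&(Z>=lo)&(Z<lo+.006)
    if q.sum()>3: print(round(lo,3),q.sum(),"X",np.percentile(X[q],[0,5,10,50,90,100]).round(4),"Y",np.percentile(Y[q],[5,95]).round(4))
c=np.array([.5563,.1738]); j=(f["range_z"]>0)&(im[...,0]-im[...,2]>50)&(abs(P[...,0]-.555)<.1)&(abs(P[...,1]-.174)<.1)&(P[...,2]>.02)
D=P[...,:2]-c; jx=D@ex; jy=D@ey; h=P[...,2]-.012
for sg in(1,-1):
  for lo in np.arange(.0,.072,.008):
    q=j&(sg*jx>.02)&(h>=lo)&(h<lo+.008)
    if q.sum()>3: print("jaw",sg,round(lo,3),q.sum(),"x",np.percentile(jx[q],[5,50,95]).round(4),"y",np.percentile(jy[q],[0,5,50,95,100]).round(4))
E
python3 m.py
```

```text
pos [0.5537 0.1745 0.1409] 0.4609994904410015 381
-0.006 9 X [-0.0408 -0.0397 -0.0385 -0.0327  0.0259  0.0365] Y [-0.0201 -0.0032]
0.0 23 X [-0.0444 -0.0429 -0.0421 -0.0201  0.0254  0.0394] Y [-0.0217  0.0103]
0.006 39 X [-0.0451 -0.0437 -0.0425 -0.0389  0.0249  0.0409] Y [-0.022   0.0136]
0.012 33 X [-0.0442 -0.0433 -0.0425 -0.0369  0.0147  0.0348] Y [-0.0218  0.0062]
0.018 32 X [-0.0443 -0.0429 -0.0426 -0.0384  0.0223  0.041 ] Y [-0.0225  0.0117]
0.024 23 X [-0.0438 -0.043  -0.0424 -0.0377 -0.0038  0.0375] Y [-0.0218  0.0093]
0.03 42 X [-0.0447 -0.0439 -0.0424 -0.0322  0.0039  0.0393] Y [-0.0252  0.0175]
0.036 144 X [-0.0436 -0.0404 -0.0349 -0.013   0.0191  0.0387] Y [-0.0203  0.0138]
0.042 36 X [-0.046  -0.0434 -0.038  -0.0078  0.0078  0.0287] Y [-0.0257  0.0204]
jaw 1 0.008 14 x [0.0419 0.0453 0.0485] y [-0.0137 -0.0107  0.0003  0.0106  0.0136]
jaw 1 0.016 11 x [0.0438 0.0463 0.0489] y [-0.0125 -0.0121  0.0025  0.0131  0.0138]
jaw 1 0.024 13 x [0.0431 0.0447 0.0479] y [-0.0098 -0.0094 -0.      0.011   0.0118]
jaw 1 0.032 7 x [0.0412 0.0433 0.0458] y [-0.0123 -0.0109  0.0018  0.01
[... 347 characters left out ...]
aw -1 0.008 15 x [-0.0495 -0.0456 -0.0403] y [-0.0143 -0.0129 -0.0002  0.0146  0.0158]
jaw -1 0.016 16 x [-0.0489 -0.0437 -0.0409] y [-0.0136 -0.0134 -0.0009  0.0143  0.016 ]
jaw -1 0.024 12 x [-0.0509 -0.0457 -0.0429] y [-0.0142 -0.0138  0.0016  0.0121  0.0134]
jaw -1 0.032 17 x [-0.0496 -0.0463 -0.0412] y [-0.0148 -0.0147  0.0007  0.0144  0.0145]
jaw -1 0.04 26 x [-0.0491 -0.0435 -0.0367] y [-0.0144 -0.0138 -0.0041  0.0147  0.0154]
jaw -1 0.048 10 x [-0.0453 -0.0438 -0.0414] y [-0.0111 -0.0103  0.0022  0.0144  0.0158]
jaw -1 0.056 12 x [-0.0464 -0.0447 -0.042 ] y [-0.0153 -0.0151 -0.0028  0.0119  0.0139]
jaw -1 0.064 5 x [-0.0479 -0.0457 -0.0444] y [-0.0122 -0.0115  0.0017  0.0074  0.0077]
```

```bash
python3 -m creep '[[[0.5,0.0028,0,0.02,0,0,0],[0.5,0,0,0.02,0,0,0],[0.5,0,0,0.015,0,0,0],[0.5,0,0,0,0,0,0]]]' 80; python3 -m creep '[[[0.5,0,0,0.006,0,0,0],[0.5,0,0,0.006,0,0,0],[0.5,0,0,0,0,0,0]]]';python3 m.py | head -12
```

```text
clock: 17.2
position: [0.5552, 0.1759, 0.0843]
tool_rot: [-3.142, 0.003, 0.462]
force: [-0.6, 0.1, -0.3]
grip_width: 0.0331
finger_force: 83.5
clock: 17.5
position: [0.5559, 0.1765, 0.0736]
tool_rot: [-3.142, 0.0, 0.462]
force: [0.0, 0.4, -0.1]
grip_width: 0.0333
finger_force: 83.5
pos [0.5561 0.1764 0.0739] 0.4621396704430303 403
-0.012 5 X [-0.0447 -0.0444 -0.0441 -0.0423  0.0371  0.0386] Y [-0.0182  0.0047]
-0.006 17 X [-0.0476 -0.0461 -0.0457 -0.0419  0.0025  0.0246] Y [-0.0194  0.0084]
0.0 38 X [-0.0487 -0.0475 -0.0468 -0.0376  0.0285  0.0395] Y [-0.0217  0.0123]
0.006 31 X [-0.045  -0.044  -0.0426 -0.032   0.0301  0.047 ] Y [-0.0216  0.0085]
0.012 29 X [-0.0451 -0.0432 -0.0425 -0.0295  0.0232  0.0347] Y [-0.0216  0.0038]
0.018 30 X [-0.0457 -0.0436 -0.0426 -0.0379  0.0016  0.0426] Y [-0.0225  0.0118]
0.024 21 X [-0.0456 -0.0442 -0.0434 -0.0398 -0.0103  0.0341] Y [-0.0213  0.0134]
0.03 40 X [-0.0451 -0.043  -0.0419 -0.0358 -0.007   0.0039] Y [-0.0227  0.0137]
0.036 140 X [-0.0441 -0.0404 -0.0364 -0.0137  0.0183  0.0376] Y [-0.0213  0.0145]
0.042 26 X [-0.0357 -0.0267 -0.018  -0.0073  0.0139  0.028 ] Y [-0.0281  0.0234]
jaw 1 0.008 10 x [0.0425 0.046  0.0491] y [-0.013  -0.0128 -0.0043  0.0058  0.0069]
```

Inside the lead-in without contact; press on in small steps.

```bash
python3 -m creep '[[[0.5,0,0,0.004,0,0,0],[0.5,0,0,0.004,0,0,0],[0.5,0,0,0,0,0,0]]]'; python3 -m creep '[[[0.5,0,0,0.004,0,0,0],[0.5,0,0,0.004,0,0,0],[0.5,0,0,0,0,0,0]]]'
```

```text
clock: 17.85
position: [0.5562, 0.1764, 0.0657]
tool_rot: [3.142, -0.0, 0.462]
force: [0.3, -0.6, -1.1]
grip_width: 0.0331
finger_force: 83.6
clock: 18.15
position: [0.5564, 0.1764, 0.0579]
tool_rot: [3.141, -0.001, 0.462]
force: [0.0, -0.9, 1.9]
grip_width: 0.0332
finger_force: 83.9
```

```bash
for i in 1; do python3 -m creep '[[[0.5,0,0,0.005,0,0,0],[0.5,0,0,0.005,0,0,0],[0.5,0,0,0,0,0,0]]]'; python3 -m creep '[[[0.5,0,0,0.006,0,0,0],[0.5,0,0,0.006,0,0,0],[0.5,0,0,0,0,0,0]]]'; python3 -m creep '[[[0.5,0,0,0.006,0,0,0],[0.5,0,0,0.006,0,0,0],[0.5,0,0,0,0,0,0]]]'; done
```

```text
clock: 18.45
position: [0.5558, 0.1763, 0.0474]
tool_rot: [3.142, 0.001, 0.462]
force: [1.0, 0.1, -5.0]
grip_width: 0.0328
finger_force: 83.1
clock: 18.75
position: [0.5556, 0.1763, 0.035]
tool_rot: [-3.142, 0.001, 0.462]
force: [1.4, -0.0, -5.3]
grip_width: 0.0332
finger_force: 83.1
clock: 19.05
position: [0.5556, 0.1762, 0.0229]
tool_rot: [-3.142, 0.001, 0.462]
force: [1.4, -0.5, -6.7]
grip_width: 0.0332
finger_force: 83.0
```

```bash
python3 -m creep '[[[0.5,0,0,0.005,0,0,0],[0.5,0,0,0.003,0,0,0],[0.5,0,0,0,0,0,0]]]'; python3 -m creep '[[[0.5,0,0,0.002,0,0,0],[0.5,0,0,0,0,0,0]]]'; python3 -m creep '[[[0.5,0,0,0.002,0,0,0],[0.5,0,0,0,0,0,0]]]';python3 m.py;python3 crop.py side 185 130 70 70 g.png
```

```text
clock: 19.35
position: [0.5558, 0.1763, 0.0154]
tool_rot: [3.142, 0.001, 0.462]
force: [0.8, 0.1, -5.7]
grip_width: 0.0334
finger_force: 83.1
clock: 19.55
position: [0.556, 0.1765, 0.0137]
tool_rot: [3.142, 0.0, 0.462]
force: [2.0, 0.8, -3.8]
grip_width: 0.0332
finger_force: 83.2
clock: 19.75
position: [0.556, 0.1766, 0.0125]
tool_rot: [-3.141, -0.0, 0.462]
force: [-5.0, 0.1, 14.9]
grip_width: 0.0333
finger_force: 85.4
pos [0.556  0.1765 0.0125] 0.462217712148866 455
-0.012 10 X [-0.0576 -0.0575 -0.0573 -0.0024  0.0546  0.0569] Y [-0.0287  0.0063]
-0.006 66 X [-0.0592 -0.0547 -0.0531 -0.0297  0.0389  0.0587] Y [-0.0294  0.0278]
0.0 94 X [-0.0597 -0.0587 -0.0571 -0.0384  0.0332  0.0596] Y [-0.0281  0.0223]
0.006 34 X [-0.0595 -0.0497 -0.0488 -0.0193  0.0433  0.0544] Y [-0.0238  0.0104]
0.012 25 X [-0.0488 -0.0486 -0.0477 -0.0385  0.0043  0.0212] Y [-0.0214  0.0049]
0.018 23 X [-0.0498 -0.0477 -0.0472 -0.0356  0.0282  0.0377] Y [-0.0228  0.0039]
0.024 20 X [-0.0516 -0.0492 -0.049  -0.04   -0.0052  0.0258] Y [-0.0228  0.0085]
0.03 30 X [-0.0495 -0.0494 -0.0472 -0.0311  0.014   0.0255] Y
[... 293 characters left out ...]
482 -0.0456 -0.0427] y [-0.0129 -0.0127  0.002   0.0099  0.0137]
jaw -1 0.024 15 x [-0.0492 -0.0459 -0.0427] y [-0.0122 -0.0113 -0.0001  0.0127  0.017 ]
jaw -1 0.032 12 x [-0.0484 -0.0462 -0.0417] y [-0.0103 -0.0085  0.0059  0.0151  0.0152]
jaw -1 0.04 20 x [-0.048  -0.0434 -0.0387] y [-0.0096 -0.0085  0.0015  0.0151  0.0153]
jaw -1 0.048 8 x [-0.0453 -0.0424 -0.0393] y [-0.0131 -0.0103  0.0054  0.0127  0.0141]
jaw -1 0.056 11 x [-0.0462 -0.045  -0.0426] y [-0.0117 -0.0114 -0.004   0.0124  0.0151]
jaw -1 0.064 5 x [-0.0489 -0.047  -0.0464] y [-0.0108 -0.0083  0.0043  0.0112  0.0119]
[0.55595546 0.17649752 0.01251751] [-3.29416734  0.09086602 16.20210086] 0.03301482588698532 85.47371891865623
```

View pics/g.png

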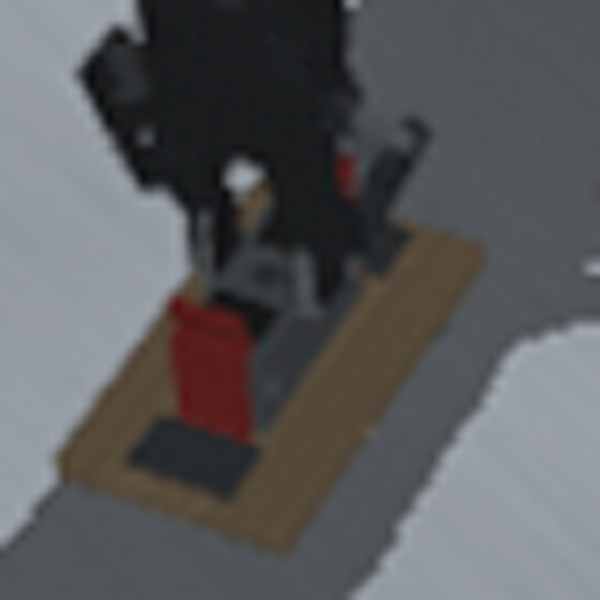

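```bash
python3 -m creep '[[[0.5,0,0,0.001,0,0,0],[0.5,0,0,0.001,0,0,0],[0.5,0,0,0,0,0,0]]]'; python3 -m creep '[[[0.5,0,0,-0.002,0,0,0],[0.1,0,0,-0.001,0,0,0],[-0.2,0,0,0,0,0,0],[-0.4,0,0,0,0,0,0],[-0.4,0,0,0,0,0,0]]]' 20;  python3 -m creep '[[[-0.4,0,0,-0.02,0,0,0],[-0.4,0,0,-0.03,0,0,0],[-0.4,0,0,-0.03,0,0,0],[-0.4,0,0,-0.03,0,0,0],[-0.4,-0.02,0.03,-0.02,0,0,0],[-0.4,-0.02,0.04,-0.02,0,0,0],[-0.4,-0.02,0.04,0,0,0,0],[-0.4,-0.02,0.04,0,0,0,0],[-0.4,-0.02,0.04,0,0,0,0],[-0.4,0,0,0,0,0,0]]]'
python3 crop.py side 185 130 70 70 i.png;python3 crop.py top 165 160 70 70 j.png
python3 - <<'E'
from h import *
f=grab_frame("side");P=cloud(f);im=f["image"].astype(int)
a=.462;ex=np.array([np.cos(a),np.sin(a)]);ey=np.array([-ex[1],ex[0]]);D=P[...,:2]-np.array([.5563,.1738]);x=D@ex;y=D@ey;h=P[...,2]-.012
ok=(f["range_z"]>0)&(abs(x)<.06)&(abs(y)<.025)&(h>.02);red=im[...,0]-im[...,2]>50
t=ok&~red&(h>.034)&(h<.055)&(abs(x)<.034);A=np.c_[x[t],y[t],np.ones(t.sum())];c=np.linalg.lstsq(A,h[t],rcond=None)[0];print("riser top",t.sum(),np.median(h[t]),"slopes deg",np.degrees(c[:2]).round(2),"y",np.percentile(y[t],[3,97]))
for sg in(1,-1):
    q=ok&red&(sg*x>.02)&(h>.056); print("jaw",sg,np.median(x[q]),q.sum())
E
```

```text
clock: 20.15
position: [0.556, 0.1767, 0.0122]
tool_rot: [-3.14, -0.001, 0.462]
force: [-17.5, -1.5, 53.8]
grip_width: 0.0331
finger_force: 89.9
clock: 20.65
position: [0.5559, 0.1763, 0.0126]
tool_rot: [3.142, 0.0, 0.462]
force: [-0.5, -0.4, -0.1]
grip_width: 0.0594
finger_force: 0.0
clock: 21.65
position: [0.5506, -0.0447, 0.1634]
tool_rot: [3.139, 0.0, 0.454]
force: [-0.1, 1.2, -0.2]
grip_width: 0.0596
finger_force: 0.0
[ 0.55093254 -0.04139494  0.16307463] [-0.60798944  0.91356522 -0.00933866] 0.05963755968667051 0.0
[ 0.55112983 -0.03918773  0.16283619] [0.20112981 0.81786959 0.34724466] 0.05960646534840034 0.0
riser top 150 0.039574078515497255 slopes deg [0.85 1.38] y [-0.019248    0.01564087]
jaw 1 0.04585305755555675 23
jaw -1 -0.0448207712048687 18
```

View pics/i.png

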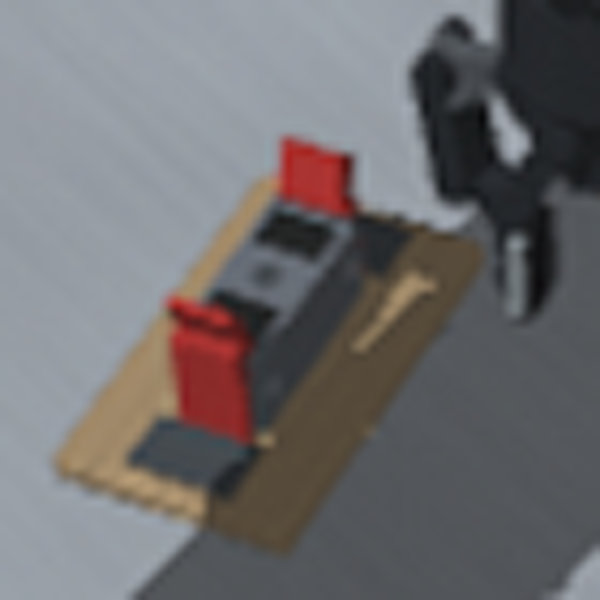

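View pics/j.png

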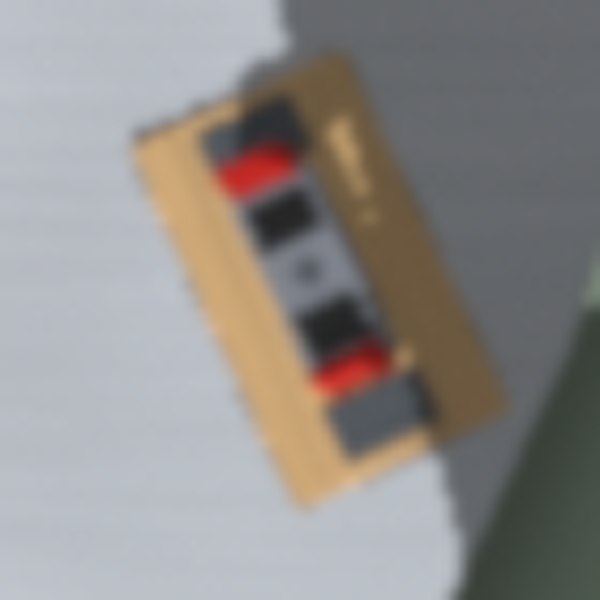

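Both pictures show the riser lying flat between the two red jaws, its top about 40 mm above the board. The jaws sit at crop (315,180)/(210,370) in the side view and (255,170)/(350,370) in the top view. They are back at their shut positions, hooked over the riser's ends.

```bash
python3 - <<'E'
from h import *
f=grab_frame("side");P=cloud(f); np.savez("side.npz",P=P,im=f["image"],z=f["range_z"])
E
python3 fit.py | sed -n '/^side/,$p' | grep riser; python3 -c "
from workcell import *
print(job_done())"
```

```text
riser 325 (array([ 558.4, -152.8]), array([88.6, 40.4]), 13.8) 0.0453 [84. 89. 93.]
riser 370 (array([ 458.4, -179.2]), array([86.7, 39.2]), 14.0) 0.0452 [84. 88. 94.]
riser 392 (array([ 480.3, -264.6]), array([87.6, 38.4]), 15.4) 0.0451 [84. 89. 95.]
riser 100 (array([ 404.5, -238.5]), array([ 9.3, 89.2]), 14.0) 0.0423 [171. 182. 181.]
the job is handed in; nothing more can be done
None
```

The loose riser (in the crate's +x, −y corner) is seated flat on the yellow patch with both jaws shut over its ends. The other three measure where they started, the gripper is clear, and the job was handed in at about 22 s; `job_done()` gave no verdict.

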